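Open the bead steriliser with its star wheel and take out the jar

ROBOT

A 7-joint arm with a two-finger parallel gripper is mounted at the origin on the work surface. World frame = base frame: x ahead of the robot, y to its left, z up, the work surface at z = 0. Lengths are in m, angles in rad, forces in N, time in s.
With the tool pointing down it reaches from about 0.35 to 0.9 m from the base axis. Payload 8.1 kg.
Tool frame: the origin (TCP) lies midway between the tips of the shut fingers; the grasp point (between the pads) lies 19 mm behind it; z points along the fingers, y is the line along which they close (so a half turn about z gives the same grasp; the last joint's range is limited). The gripper opens to 85 mm and grips with 20 to 120 N. Pads are 22 mm wide; open, the fingers measure 114 mm over their backs; the gripper's body (76 mm by 85 mm) begins 54 mm behind the grasp point. The pads swing forward as they close: fully open they stand 13 mm farther back than shut.
Start: joints at [-1.338, 0.434, 0.025, 1.573, -0.012, 1.134, -0.075], TCP at [0.206, 0.59, 0.231] pointing down, gripper open.
Joint ranges: [-2.62, 2.62], [-0.44, 2.09], [-1.27, 1.32], [0.08, 2.57], [-1.32, 4.46], [0.12, 2], [-2.74, 2.74]. Speed limits (rad/s): [2.22, 2.22, 3.01, 3.01, 3.14, 3.14, 3.14].

INTERFACE

Orientations are given as a 3x3 rotation matrix whose columns are the frame's x, y, z axes.
In Python, from bench import robot, vision gives the robot as it stands (robot), with the cameras (vision).
- The arm moves only by the tool shift_gripper, called after ">>>" as a command line: name --argument value ..., lists and objects as JSON in quotes. Schema: {"type":"object","properties":{"moves":{"type":"array","items":{"type":"object","properties":{"jaw":{"type":"number"},"x":{"type":"number"},"y":{"type":"number"},"z":{"type":"number"},"wx":{"type":"number"},"wy":{"type":"number"},"wz":{"type":"number"}},"additionalProperties":false,"required":["jaw"]},"minItems":1,"maxItems":12},"grip_force":{"type":"number"},"only":{"type":"string"},"quiet":{"type":"boolean"},"lines":{"type":"string"}},"required":["moves"],"additionalProperties":false}. moves is a list of rows, 1 to 12 of them, each an object with the fields jaw (the finger opening in m), x, y, z (the shift in parts of the range, where 1.0 means 0.75 m), wx, wy, wz (a rotation vector in parts of the range, where 1.0 means 120 degrees); a field left out counts as zero (the opening has to be given); each row is the pose to reach, as a shift and turn from the pose commanded when the call began, along the tool's axes at that moment; what a row does not reach only later rows make up. A row lasts 1/8 s, in which the tool goes at most 0.0625 m and 0.188 rad, less where a joint would pass 70% of its speed; a pose out of reach is approached as far as the arm can. The fingers move at their own pace and stop on an object; grip_force is the grip in N (left out, the last holds). Time passes only in rows, so rows that do not move let the fingers close. The tool returns the time, the measured TCP pose, the force, the opening and the grip force at its end. only (a regular expression) keeps the lines of the reply that match it, lines (a string "A,B") keeps lines A to B, and quiet returns only ok. Input that does not fit is refused with a message, and nothing moves.
- robot.state(): the state, without advancing time (a new reading comes with each control period).
- vision.get_image(name): name is "side" or "top"; returns the picture (420x560x3 uint8, red, green, blue); there is no depth.
- vision.camera_model(name): a dict with "fx", "fy", "cx", "cy" (pixels), "extrinsics" (4x4, takes a point from camera to world coordinates). Camera axes: x right, y up, looking along -z (the intrinsics and any distortion apply to the point x, -y, -z); pixel columns grow to the right and rows downward; lengths in m; the calibration is good to about 2 mm. A picture is of the moment at which its call begins. camera_model takes no time and is no camera call.
- robot.sign_off(): hands the job in; it is judged then, once.
The state is a dict: "time_s": time; "q": joint angles; "joint_vel": joint speeds; "joint_torque": joint torques, N m; "tcp_pos": TCP position; "ee_rot": TCP orientation; "force": force on the tool from outside, world axes, zero at the start; "wrist_torque": the same for the moment, N m; "opening": finger opening in m; "grip_force": force on a finger pad.
Only numpy, scipy, OpenCV 4.12 (cv2) and the standard library are available. Lean on these libraries where they do the work, as an engineer would, in place of code of your own. Each camera call takes 0.05 s, during which the arm holds its last target. There are 200 camera calls.

TASK

Open the port in the cabinet's roof by pushing the spokes of the star wheel round, one after another (clockwise seen from above), until the sliding shutter has completely uncovered the port; move the shutter only by the wheel, never by pushing the plate itself. Then reach down through the round port, lift the jar off its pedestal and set it down gently, upright, on the floor of the aluminium tray. Leave the steel cup in the tray and the spare jar on the table where they stand.

Things in the scene. Friction and masses are not known exactly. Their poses are not given: they have to be found in the camera images.
- cabinet: Grey cabinet fixed to the table, 200 (x) x 400 (y) x 130 mm high. Origin: centre of its underside; x to its back (away from the robot), y to its left end as the robot sees it. On the roof (top z 130) two guide strips along y, 12 mm high, at x +-95. Left front is a clear window. The back half of the star wheel runs inside, through a slot in the front wall, out of reach.
- hub (a point): On the vertical axis of the star wheel at mid-height of its spokes, 100 mm above the table: 135 mm before and 70 mm right of the cabinet's origin (cabinet x -135, y -70), 35 mm before the front wall. The steel hub is 28 mm in radius, its top 25 mm above this point.
- wheel (a joint): Star wheel: six level steel spokes 12 mm thick, 60 deg apart, tips (18 mm black balls) 130 mm from the axis. Value in rad, 0 to 4.6 (stop), grows clockwise from above: spokes on the robot's side move to cabinet +y (left). At 0 one spoke points to cabinet -x. Starts at 0 to 0.9; port wholly clear at 3.94. Moves the shutter 40 mm per rad. Stays where left; 0.35 N m turns it (4 N at 90 mm).
- shutter: Flat aluminium plate 178 (x) x 165 (y) x 6 mm sliding on the cabinet's roof, top 137 mm above the table. Origin: middle of the plate at the height of the roof's top; over the port's centre (cabinet x 0, y +105) at wheel value 0. Opening takes it to cabinet -y (right). The port is wholly clear when it has travelled 157.5 mm (cabinet y -52.5).
- port (a point): Centre of the round port in the roof, 150 mm in diameter, at the height of the roof's top (cabinet x 0, y +105, z 130). The pedestal (90 mm across, top 30 mm above the table) stands right under it.
- jar: Glass jar of white beads with a white cylindrical cap, on the pedestal up to 12 mm off its centre; 92 mm high, about 0.2 kg. Body 54 mm in diameter up to 46 mm, cap 36 mm in diameter from 52 to 92 mm above the foot. Origin: centre of its foot, z up. Cap top 122 mm above the table, 8 mm below the roof's top; hidden until the shutter is open.
- tray: Fixed shallow open aluminium tray, 280 (x) x 200 (y) x 35 mm high, walls 5 mm and floor 5 mm thick; origin at the centre of its underside, on the table.
- cup: Loose open steel cup, 60 mm across the rim, 60 mm high, standing in the far (+x) half of the tray; origin at the centre of its foot.
- spare: Loose spare jar, just like the one in the cabinet, standing on the table between the cabinet and the tray, on the robot's side; origin at the centre of its foot.

How it is judged:
On the way, in this order (a step that is already met when the one before it is completed fails the run):
1. the star wheel has been advanced until the shutter is clear of the port (y of shutter in the frame of cabinet below -0.05 m), for 0.2 s.
2. the jar is lifted out through the port, its foot above the roof (height (world z) of jar above 0.13 m), for 0.1 s.
At the end, for the whole second after the job is handed in: The jar stands upright (within 0.1 rad) and at rest on the tray's floor (its foot under 10 mm above the table), inside the rim, and the port is still uncovered (shutter origin beyond cabinet y -50 mm) (x of jar in the frame of tray between -0.135 and 0.135 m and y of jar in the frame of tray between -0.095 and 0.095 m and height (world z) of jar below 0.01 m and angle between jar's own z axis and vertical below 0.1 rad and linear speed of jar below 0.02 m/s and y of shutter in the frame of cabinet below -0.05 m); the robot touches nothing.
It fails at once if the shutter plate was pushed directly (over 4 N) (contact force between any of the fingers, the arm and shutter above 4 N).
It fails at once if the jar was dropped: not held by the fingers and faster than 0.6 m/s (contact force between the fingers and jar below 0.2 N and linear speed of jar above 0.6 m/s).
It fails at once if the cup in the tray was shifted by more than 25 mm (distance of cup from where it was at the start of the episode above 0.025 m).
It fails at once if the spare jar was shifted by more than 25 mm (distance of spare from where it was at the start of the episode above 0.025 m).
It also fails if it takes over 58 s, if anything falls off the work surface, if the arm or the gripper's body presses on something with over 40 N, if the wrist force passes 120 N, or if a joint passes its speed limit or range.

## Working session

There is one attempt and no reset: what is moved stays moved. The work goes in short steps, Python scripts to look and compute and a tool call to move; the robot and the scene stay as the last step left them, time stands still between calls to the robot, and variables do not carry over. Pictures are saved under pics/ and viewed, at most 10 in all, crops included, and the job is handed in when it is done.

```bash
ls; mkdir -p pics
```

Run:
```python
from bench import robot, vision
import cv2,numpy as np
for n in("side","top"):
    im=vision.get_image(n); cv2.imwrite(f"pics/{n}0.png",im[:,:,::-1]); print(n,vision.camera_model(n))
s=robot.state();print(s["time_s"],s["tcp_pos"],s["ee_rot"])
```

```text
bench.py
pics
side {'fx': 451.45894545923386, 'fy': 451.45894545923386, 'cx': 283.4323534286763, 'cy': 207.2718305573691, 'extrinsics': array([[ 0.7380347 ,  0.49566249, -0.45784657,  0.08041207],
       [-0.6746226 ,  0.52819859, -0.51564581, -0.44973371],
       [-0.01375237,  0.68943814,  0.724214  ,  0.82085743],
       [ 0.        ,  0.        ,  0.        ,  1.        ]])}
top {'fx': 396.1657862235722, 'fy': 396.1657862235722, 'cx': 279.9477726006465, 'cy': 212.0505866795029, 'extrinsics': array([[ 0.02790245,  0.98415145, -0.17512104,  0.45184933],
       [-0.99937679,  0.03125385,  0.01640842,  0.08360677],
       [ 0.02162158,  0.17455407,  0.98441017,  0.79439139],
       [ 0.        ,  0.        ,  0.        ,  1.        ]])}
0.1 [0.20583182 0.58964866 0.23061817] [[-9.44139184e-01  3.29546770e-01 -3.56738920e-04]
 [ 3.29546943e-01  9.44138205e-01 -1.36444456e-03]
 [-1.12837453e-04 -1.40578779e-03 -9.99999006e-01]]
```

View pics/top0.png

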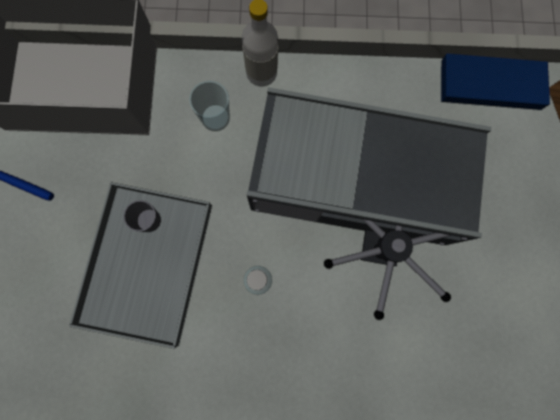

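View pics/side0.png

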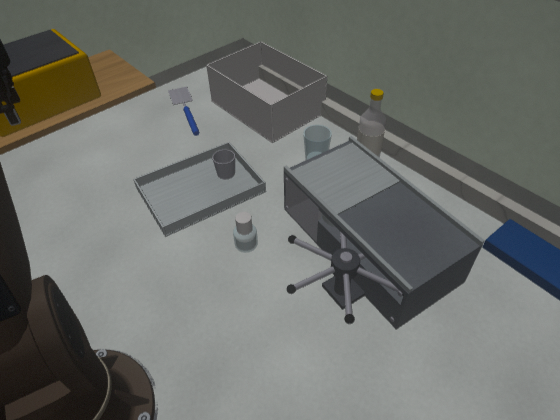

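The pictures show the wheel hub at top (397,246) and side (346,260). The balls are at top (328,264), (379,315), (446,297) and side (292,239), (291,289), (349,319). The spare jar's cap is at top (257,280) and side (244,219). The cup is at top (142,216). The tray corners are at top (113,185), (210,204), (178,346), (73,323).

Create h.py:
```python
from bench import robot, vision
import numpy as np
def ray(n,u,v):
    m=vision.camera_model(n);E=m["extrinsics"]
    return E[:3,3],E[:3,:3]@np.array([(u-m["cx"])/m["fx"],-(v-m["cy"])/m["fy"],-1])
def atz(n,u,v,z):
    o,d=ray(n,u,v);return (o+d*(z-o[2])/d[2]).round(4)
def tri(t,s):
    o,d=ray("top",*t);p,e=ray("side",*s)
    k=np.linalg.lstsq(np.c_[d,-e],p-o,rcond=None)[0]
    a,b=o+d*k[0],p+e*k[1];return ((a+b)/2).round(4),np.linalg.norm(a-b).round(4)
def proj(n,P):
    m=vision.camera_model(n);E=m["extrinsics"];c=E[:3,:3].T@(np.array(P)-E[:3,3])
    return np.array([m["cx"]-m["fx"]*c[0]/c[2],m["cy"]+m["fy"]*c[1]/c[2]]).round(1)
```

Run:
```python
from h import *
import cv2
for k,t,s in [("bL",(328,264),(292,239)),("bM",(379,315),(291,289)),("bR",(446,297),(349,319)),("hubtop",(398,245),(346,257)),("spare",(257,280),(244,216)),
 ("cBL",(270,92),(352,142)),("cBR",(489,128),(480,242)),("cFL",(249,196),(285,168)),("tFL",(113,185),(229,146)),("tNR",(178,346),(168,230)),("tFR",(210,204),(265,185)),("tNL",(73,323),(136,185))]:
    print(k,*tri(t,s))
for p in [(270,92),(489,128),(479,236),(249,196)]: print(atz("top",*p,.142))
print("cup",atz("top",142,216,.06))
for n,(a,b,c,d) in {"top":(230,80,500,330),"side":(270,130,500,350)}.items():
    im=cv2.imread(f"pics/{n}0.png")[b:d,a:c]; cv2.imwrite(f"pics/{n}0c.png",cv2.resize(im,None,fx=2.5,fy=2.5,interpolation=cv2.INTER_CUBIC))
```

```text
bL [ 0.4869 -0.015   0.1002] 0.0022
bM [ 0.4025 -0.1027  0.1005] 0.0014
bR [ 0.4354 -0.2192  0.1008] 0.0004
hubtop [ 0.5212 -0.1318  0.1207] 0.001
spare [0.4568 0.1073 0.0957] 0.0041
cBL [0.7937 0.096  0.1227] 0.0027
cBR [ 0.73   -0.2921  0.137 ] 0.0041
cFL [0.5956 0.1248 0.1392] 0.0032
tFL [0.6354 0.4042 0.0186] 0.0033
tNR [0.3345 0.2497 0.0259] 0.0082
tFR [0.6017 0.2086 0.0241] 0.0026
tNL [0.3662 0.4576 0.0057] 0.0032
[0.7827 0.0963 0.142 ]
[ 0.7297 -0.2908  0.142 ]
[ 0.5378 -0.2614  0.142 ]
[0.5937 0.1255 0.142 ]
cup [0.5668 0.3284 0.06  ]
```

View pics/top0c.png

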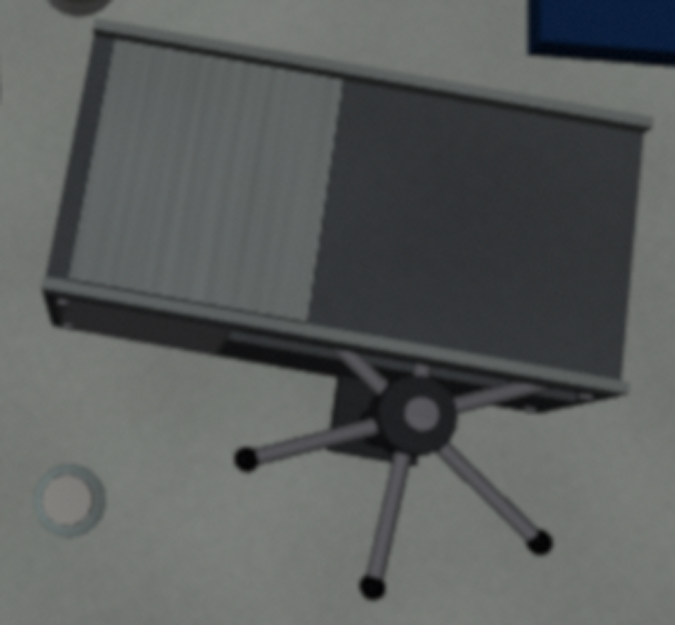

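Add to h.py:
```python
from scipy.optimize import least_squares
R=lambda t:np.array([[np.cos(t),-np.sin(t)],[np.sin(t),np.cos(t)]])
def cabfit():
    c=[atz("top",*p,.142)[:2] for p in [(268.8,88.8),(490.4,128.4),(480.8,235.2),(247.6,194)]]
    cl=np.array([(.1,.2),(.1,-.2),(-.1,-.2),(-.1,.2)])
    b=[np.array(x) for x in [(.4869,-.015),(.4025,-.1027),(.4354,-.2192)]]
    def f(p):
        r=[(p[:2]+R(p[2])@q-w) for q,w in zip(cl,c)]
        for k,w in zip((1,0,-1),b):
            a=p[3]+k*np.pi/3
            r.append(p[:2]+R(p[2])@np.array([-.135-.13*np.cos(a),-.07+.13*np.sin(a)])-w)
        return np.ravel(r)
    s=least_squares(f,[.66,-.08,-.14,.1]);return s.x,f(s.x)
CAB=None
def to_tool(P):  # world target -> shift in present tool axes
    s=robot.state();return (s["ee_rot"].T@(np.array(P)-s["tcp_pos"])).round(4)
```

Run:
```python
from h import *
p,r=cabfit();print(p.round(4),(r.reshape(-1,2)*1e3).round(1))
w=lambda x,y,z:np.r_[p[:2]+R(p[2])@[x,y],z]
print("hub",w(-.135,-.07,.1),"port",w(0,.105,.13))
for a in(-1,0,1.2):print(a,w(-.135-.1*np.cos(a),-.07+.1*np.sin(a),.085))
s=robot.state();e=s["ee_rot"]
Rt=np.c_[np.r_[-R(p[2])[:,0],0],np.r_[R(p[2])[:,1],0],[0,0,-1]]
from scipy.spatial.transform import Rotation as Q
print("rotvec",Q.from_matrix(e.T@Rt).as_rotvec())
A=w(-.275,-.07-.06,.2);print("above",A,to_tool(A))
```

```text
[ 0.666  -0.0832 -0.1452  0.1033] [[ 5.2  1.6]
 [ 6.9 -2.4]
 [-1.1 -2.2]
 [-1.   1.1]
 [ 0.1  7.1]
 [-6.2  1.7]
 [-3.8 -6.9]]
hub [ 0.52228413 -0.13298078  0.1       ] port [0.68118178 0.02064714 0.13      ]
-1 [ 0.45664844 -0.20842583  0.085     ]
0 [ 0.42333619 -0.11851339  0.085     ]
1.2 [ 0.49991375 -0.03551506  0.085     ]
rotvec [-1.41228373e-03 -2.15044439e-05 -1.90640318e-01]
above [ 0.37507658 -0.17209519  0.2       ] [-0.4108 -0.6634  0.0316]
```

```bash
sed -i 's/-.135-.13\*/-.135-.122*/;s/-.07+.13\*/-.07+.122*/' h.py
```

Add to h.py:
```python
p,r_=cabfit()
w=lambda x,y,z:np.r_[p[:2]+R(p[2])@[x,y],z]
def cab(P): return (R(p[2]).T@(np.array(P)[:2]-p[:2])).round(4)
def wheel(a,r,z): return w(-.135-r*np.cos(a),-.07+r*np.sin(a),z)
```

Run:
```python
from h import *
print(p.round(4),(r_.reshape(-1,2)*1e3).round(1),w(0,.105,.13))
print(to_tool([.45,.25,.23]),to_tool([.43,0,.23]),to_tool(wheel(-1.45,.1,.2)), cab([.457,.107]))
```

```text
[ 0.6639 -0.0828 -0.1485  0.0983] [[ 3.7  1.6]
 [ 4.1 -2.2]
 [-3.8 -1.3]
 [-2.4  1.8]
 [-0.3  0.3]
 [-0.8  0.4]
 [-0.4 -0.4]] [0.67939959 0.02100708 0.13      ]
[-0.3425 -0.2402  0.001 ] [-0.406  -0.4828  0.0013] [-0.5411 -0.6776  0.0316] [-0.2327  0.1571]
```

Careful with the scale: shifts go in shares of 0.75 m and turns go in shares of 120 degrees. That gives: -0.483 m / 0.75 = -0.644, -0.25 m / 0.75 = -0.3333, -0.194 rad / 2.0944 = -0.0926.

>>> shift_gripper --moves '[{"jaw": 0,"x": -0.0667,"y": -0.0453,"wz": -0.0477},{"jaw": 0,"x": -0.1333,"y": -0.092,"wz": -0.0926},{"jaw": 0,"x": -0.2,"y": -0.14,"wz": -0.0926},{"jaw": 0,"x": -0.2667,"y": -0.1867,"wz": -0.0926},{"jaw": 0,"x": -0.3333,"y": -0.2333,"wz": -0.0926},{"jaw": 0,"x": -0.4,"y": -0.28,"wz": -0.0926},{"jaw": 0,"x": -0.4567,"y": -0.32,"wz": -0.0926},{"jaw": 0,"x": -0.4787,"y": -0.4,"wz": -0.0926},{"jaw": 0,"x": -0.5,"y": -0.48,"wz": -0.0926},{"jaw": 0,"x": -0.52,"y": -0.56,"wz": -0.0926},{"jaw": 0,"x": -0.5413,"y": -0.644,"wz": -0.0926},{"jaw": 0,"x": -0.5413,"y": -0.644,"wz": -0.0926}]'

```text
time_s: 1.6
tcp_pos: [0.4291, -0.0043, 0.2313]
ee_rot: [[-0.989, 0.149, -0.0], [0.149, 0.989, -0.001], [0.0, -0.001, -1.0]]
force: [0.2, 1.0, 0.8]
opening: 0.0
grip_force: 0.0
```

Run:
```python
from h import *
print(to_tool(wheel(-1.45,.1,.2)),to_tool(wheel(-1.45,.1,.085)));print(robot.state()["ee_rot"].round(3),p[2])
```

```text
[-0.097  -0.2121  0.0315] [-0.097  -0.212   0.1465]
[[-0.989  0.149 -0.   ]
 [ 0.149  0.989 -0.001]
 [ 0.    -0.001 -1.   ]] -0.14853490736440866
```

To row units: -0.212 m / 0.75 = -0.2827, 0.1465 m / 0.75 = 0.1953.

>>> shift_gripper --moves '[{"jaw": 0,"x": -0.0333,"y": -0.0733},{"jaw": 0,"x": -0.0667,"y": -0.1467},{"jaw": 0,"x": -0.0973,"y": -0.22},{"jaw": 0,"x": -0.1293,"y": -0.2827},{"jaw": 0,"x": -0.1293,"y": -0.2827,"z": 0.04},{"jaw": 0,"x": -0.1293,"y": -0.2827,"z": 0.1067},{"jaw": 0,"x": -0.1293,"y": -0.2827,"z": 0.16},{"jaw": 0,"x": -0.1293,"y": -0.2827,"z": 0.1953},{"jaw": 0,"x": -0.1293,"y": -0.2827,"z": 0.1953}]'

```text
time_s: 2.72
tcp_pos: [0.4951, -0.2218, 0.0828]
ee_rot: [[-0.99, 0.141, -0.004], [0.14, 0.99, 0.002], [0.004, 0.001, -1.0]]
force: [0.1, 0.8, 1.2]
opening: 0.0
grip_force: 0.0
```

Run:
```python
from h import *
for a in np.arange(-1.45,1.3,.25):print(round(a,2),to_tool(wheel(a,.1,.085)))
```

```text
-1.45 [ 0.0007 -0.0068 -0.0022]
-1.2 [ 0.0249 -0.0006 -0.0021]
-0.95 [ 0.0467  0.0114 -0.002 ]
-0.7 [ 0.0649  0.0285 -0.0019]
-0.45 [ 0.0783  0.0495 -0.0018]
-0.2 [ 0.0861  0.0732 -0.0017]
0.05 [ 0.0878  0.0981 -0.0017]
0.3 [ 0.0833  0.1226 -0.0017]
0.55 [ 0.0728  0.1452 -0.0017]
0.8 [ 0.0571  0.1646 -0.0017]
1.05 [ 0.037   0.1794 -0.0018]
```

To row units: 0.1925 m / 0.75 = 0.2567, 0.186 m / 0.75 = 0.248.

>>> shift_gripper --moves '[{"jaw": 0,"x": 0.032,"y": 0.008},{"jaw": 0,"x": 0.0613,"y": 0.024},{"jaw": 0,"x": 0.0853,"y": 0.0467},{"jaw": 0,"x": 0.104,"y": 0.0747},{"jaw": 0,"x": 0.114,"y": 0.1067},{"jaw": 0,"x": 0.116,"y": 0.14},{"jaw": 0,"x": 0.1107,"y": 0.172},{"jaw": 0,"x": 0.096,"y": 0.2027},{"jaw": 0,"x": 0.0753,"y": 0.228},{"jaw": 0,"x": 0.0487,"y": 0.248},{"jaw": 0,"x": 0.0313,"y": 0.2567},{"jaw": 0,"x": 0.0313,"y": 0.2567}]'

```text
time_s: 4.22
tcp_pos: [0.5015, -0.0289, 0.0852]
ee_rot: [[-0.99, 0.14, 0.002], [0.14, 0.99, 0.0], [-0.002, 0.0, -1.0]]
force: [-0.3, -0.2, 0.1]
opening: 0.0003
grip_force: 0.0
```

Run:
```python
from h import *
import cv2
im=vision.get_image("top");cv2.imwrite("pics/top1.png",cv2.resize(im[60:340,220:520,::-1],None,fx=2,fy=2))
s=robot.state();print(s["force"],cab(s["tcp_pos"]))
```

```text
[-0.46024345 -1.07659206  0.22071939] [-0.1692  0.0288]
```

View pics/top1.png

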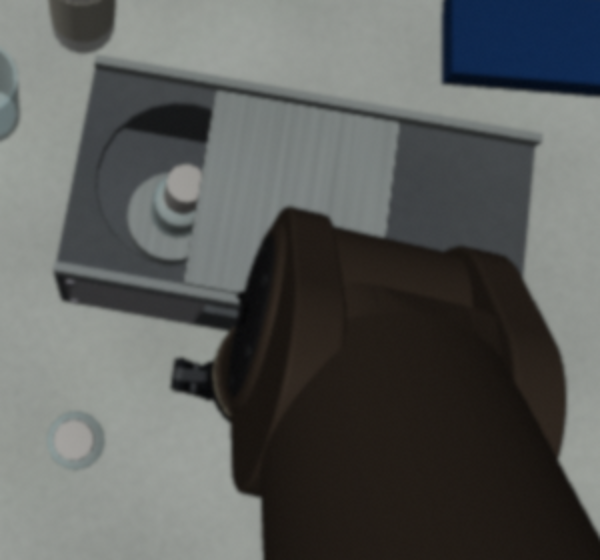

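The shutter's left edge now runs from crop (215,92) to (186,282). It has uncovered over half of the port, and the jar's cap shows at crop (184,186).

Run:
```python
from h import *
for q in[(327.5,106),(313,201)]:
    c=cab(atz("top",*q,.137));print(c,"val",(.105+.0825-c[1])/.04)
for z in(.2,):print(to_tool(wheel(1.0,.1,z)),to_tool(wheel(-1.2,.1,z)),to_tool(wheel(-1.2,.1,.085)))
```

```text
[0.0862 0.0902] val 2.4325
[-0.0882  0.0878] val 2.4924999999999997
[ 0.0198 -0.0145 -0.1149] [ 0.0032 -0.192  -0.1149] [ 3.40e-03 -1.92e-01  1.00e-04]
```

To row units: -0.192 m / 0.75 = -0.256, -0.115 m / 0.75 = -0.1533.

>>> shift_gripper --moves '[{"jaw": 0,"x": 0.024,"y": -0.0187},{"jaw": 0,"x": 0.024,"y": -0.0187,"z": -0.08},{"jaw": 0,"x": 0.024,"y": -0.0187,"z": -0.1533},{"jaw": 0,"x": 0.0173,"y": -0.1,"z": -0.1533},{"jaw": 0,"x": 0.0093,"y": -0.18,"z": -0.1533},{"jaw": 0,"x": 0.0047,"y": -0.256,"z": -0.1533},{"jaw": 0,"x": 0.0047,"y": -0.256,"z": -0.1533},{"jaw": 0,"x": 0.0047,"y": -0.256,"z": -0.08},{"jaw": 0,"x": 0.0047,"y": -0.256},{"jaw": 0,"x": 0.0047,"y": -0.256}]'

```text
time_s: 5.52
tcp_pos: [0.4665, -0.217, 0.082]
ee_rot: [[-0.99, 0.141, -0.007], [0.141, 0.99, 0.003], [0.008, 0.002, -1.0]]
force: [-0.2, 0.5, 0.6]
opening: -0.0002
grip_force: 0.0
```

Run:
```python
from h import *
for a in (-1.2,-.95,-.7,-.45,-.2,.05,.3,.55,.8,.95):print(round(a,2),to_tool(wheel(a,.1,.085)))
```

```text
-1.2 [-0.0041 -0.0013 -0.0031]
-0.95 [ 0.0178  0.0107 -0.0029]
-0.7 [ 0.036   0.0278 -0.0027]
-0.45 [ 0.0494  0.0488 -0.0026]
-0.2 [ 0.0572  0.0725 -0.0025]
0.05 [ 0.0589  0.0973 -0.0024]
0.3 [ 0.0544  0.1219 -0.0024]
0.55 [ 0.0439  0.1445 -0.0024]
0.8 [ 0.0282  0.1639 -0.0025]
0.95 [ 0.0167  0.1734 -0.0026]
```

To row units: 0.1745 m / 0.75 = 0.2327, 0.162 m / 0.75 = 0.216.

>>> shift_gripper --moves '[{"jaw": 0,"x": 0.0293,"y": 0.016},{"jaw": 0,"x": 0.0533,"y": 0.0387},{"jaw": 0,"x": 0.0713,"y": 0.0667},{"jaw": 0,"x": 0.0817,"y": 0.0987},{"jaw": 0,"x": 0.084,"y": 0.1313},{"jaw": 0,"x": 0.078,"y": 0.164},{"jaw": 0,"x": 0.064,"y": 0.1947},{"jaw": 0,"x": 0.0427,"y": 0.22},{"jaw": 0,"x": 0.028,"y": 0.2327},{"jaw": 0,"x": 0.028,"y": 0.2327},{"jaw": 0,"x": 0.048,"y": 0.216},{"jaw": 0,"x": 0.048,"y": 0.216,"z": -0.08}]'

```text
time_s: 7.02
tcp_pos: [0.4515, -0.0551, 0.1426]
ee_rot: [[-0.99, 0.144, -0.009], [0.144, 0.99, -0.001], [0.009, -0.002, -1.0]]
force: [2.1, 1.3, 0.8]
opening: 0.0001
grip_force: 0.0
```

Run:
```python
from h import *
print(to_tool([.45,.22,.3]))
```

```text
[ 0.0425  0.2717 -0.1576]
```

To row units: 0.26 m / 0.75 = 0.3467, -0.06 m / 0.75 = -0.08.

>>> shift_gripper --moves '[{"jaw": 0,"z": -0.08},{"jaw": 0,"x": 0.0133,"y": 0.04,"z": -0.1467},{"jaw": 0.06,"x": 0.0267,"y": 0.12,"z": -0.16},{"jaw": 0.06,"x": 0.04,"y": 0.2,"z": -0.16},{"jaw": 0.06,"x": 0.0533,"y": 0.28,"z": -0.16},{"jaw": 0.06,"x": 0.0533,"y": 0.3467,"z": -0.16},{"jaw": 0.06,"x": 0.0533,"y": 0.3467,"z": -0.16}]'

```text
time_s: 7.9
tcp_pos: [0.4527, 0.2119, 0.2642]
ee_rot: [[-0.991, 0.137, -0.001], [0.137, 0.991, 0.0], [0.001, 0.0, -1.0]]
force: [0.1, -1.7, 0.1]
opening: 0.0598
grip_force: 0.0
```

Run:
```python
from h import *
import cv2
t=vision.get_image("top");s=vision.get_image("side")
cv2.imwrite("pics/t2.png",t[:,:,::-1]);cv2.imwrite("pics/s2.png",s[:,:,::-1])
a=cv2.resize(t[70:270,230:510,::-1],None,fx=2,fy=2);b=cv2.resize(s[120:320,260:540,::-1],None,fx=2,fy=2)
cv2.imwrite("pics/both2.png",np.hstack([a[:,:400],b[:,:400]]))
```

```text
(no output)
```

View pics/both2.png

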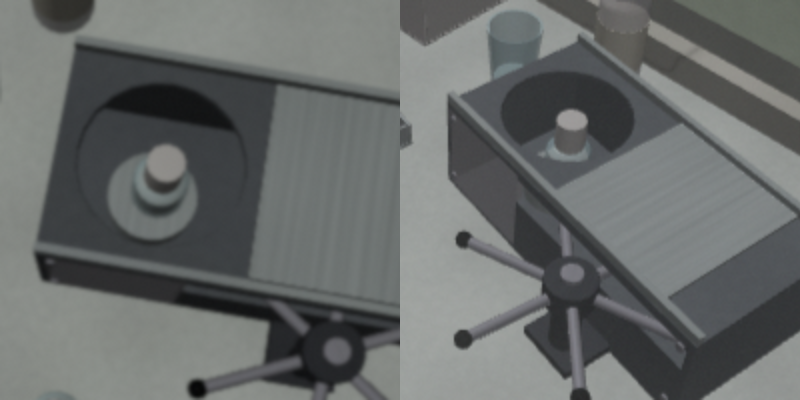

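The port is fully clear, with the shutter edge from left crop (277,85) to (248,275). The cap's top centre is at left crop (166,160) and right crop (572,119).

Run:
```python
from h import *
for q in[(368.5,112.5),(354,207.5)]:
    c=cab(atz("top",*q,.137));print(c,"val",(.105+.0825-c[1])/.04)
P,e=tri((313,150),(346,179.5));print(P,e,cab(P),atz("top",313,150,.122),atz("side",346,179.5,.122),w(0,.105,.13))
J=(atz("top",313,150,.122)+atz("side",346,179.5,.122))/2;print(J,cab(J))
for z in(.25,.087):print(to_tool([J[0],J[1],z]))
# tray
c=np.array([atz("top",*q,.035)[:2] for q in[(113,185),(210,204),(178,346),(73,323)]]);print(c,c.mean(0))
m=c.mean(0);near=(c[2]+c[3])/2;print("place",m+(near-m)*.5, "cup",atz("top",142,216,.03))
```

```text
[0.0876 0.0167] val 4.2700000000000005
[-0.0868  0.0175] val 4.249999999999999
[0.6861 0.0166 0.1197] 0.0001 [0.0073 0.1016] [0.6853 0.0168 0.122 ] [0.6841 0.015  0.122 ] [0.67939959 0.02100708 0.13      ]
[0.6847 0.0159 0.122 ] [0.006  0.1007]
[-0.2563 -0.1571  0.0143]
[-0.2565 -0.1569  0.1773]
[[0.6302 0.3984]
 [0.5985 0.2075]
 [0.3325 0.2503]
 [0.3682 0.4448]] [0.48235 0.32525]
place [0.41635 0.3364 ] cup [0.5715 0.3384 0.03  ]
```

To row units: -0.257 m / 0.75 = -0.3427, -0.2 m / 0.75 = -0.2667.

>>> shift_gripper --moves '[{"jaw": 0.06,"x": -0.0667,"y": -0.0413},{"jaw": 0.06,"x": -0.1333,"y": -0.0827},{"jaw": 0.06,"x": -0.2,"y": -0.124},{"jaw": 0.06,"x": -0.2667,"y": -0.1653},{"jaw": 0.06,"x": -0.3427,"y": -0.2093},{"jaw": 0.06,"x": -0.3427,"y": -0.2093,"z": 0.0533},{"jaw": 0.06,"x": -0.3427,"y": -0.2093,"z": 0.0533},{"jaw": 0.06,"x": -0.3427,"y": -0.2093,"z": 0.0533}]'

```text
time_s: 9.0
tcp_pos: [0.6856, 0.0172, 0.2262]
ee_rot: [[-0.99, 0.142, 0.0], [0.142, 0.99, 0.0], [-0.0, 0.0, -1.0]]
force: [0.2, 1.0, -0.0]
opening: 0.06
grip_force: 0.0
```

Run:
```python
from h import *
print(to_tool([.685,.0165,.080]))
```

```text
[ 0.0005 -0.0008  0.1462]
```

To row units: 0.146 m / 0.75 = 0.1947, 0.13 m / 0.75 = 0.1733.

>>> shift_gripper --moves '[{"jaw": 0.06,"x": 0.0007,"y": -0.0013,"z": 0.0667},{"jaw": 0.06,"x": 0.0007,"y": -0.0013,"z": 0.1333},{"jaw": 0.06,"x": 0.0007,"y": -0.0013,"z": 0.1733},{"jaw": 0.06,"x": 0.0007,"y": -0.0013,"z": 0.1947},{"jaw": 0.06,"x": 0.0007,"y": -0.0013,"z": 0.1947},{"jaw": 0.06,"x": 0.0007,"y": -0.0013,"z": 0.1947},{"jaw": 0.02,"x": 0.0007,"y": -0.0013,"z": 0.1947},{"jaw": 0.02,"x": 0.0007,"y": -0.0013,"z": 0.1947},{"jaw": 0.02,"x": 0.0007,"y": -0.0013,"z": 0.1947},{"jaw": 0.02,"x": 0.0007,"y": -0.0013,"z": 0.1947},{"jaw": 0.02,"x": 0.0007,"y": -0.0013,"z": 0.1947}]' --grip_force 40

```text
time_s: 10.38
tcp_pos: [0.6864, 0.0171, 0.0803]
ee_rot: [[-0.99, 0.141, 0.002], [0.141, 0.99, 0.001], [-0.002, 0.001, -1.0]]
force: [-0.6, 0.5, 7.6]
opening: 0.0352
grip_force: 39.8
```

To row units: -0.19 m / 0.75 = -0.2533, -0.03 m / 0.75 = -0.04.

>>> shift_gripper --moves '[{"jaw": 0.02,"z": -0.0133},{"jaw": 0.02,"z": -0.04},{"jaw": 0.02,"z": -0.0733},{"jaw": 0.02,"z": -0.1133},{"jaw": 0.02,"z": -0.1533},{"jaw": 0.02,"z": -0.1933},{"jaw": 0.02,"z": -0.2267},{"jaw": 0.02,"z": -0.2467},{"jaw": 0.02,"z": -0.2533},{"jaw": 0.02,"z": -0.2533}]'

```text
time_s: 11.62
tcp_pos: [0.6853, 0.0169, 0.2685]
ee_rot: [[-0.99, 0.141, -0.001], [0.141, 0.99, 0.0], [0.001, -0.0, -1.0]]
force: [0.2, 0.5, -2.3]
opening: 0.0353
grip_force: 39.8
```

Run:
```python
from h import *
s=robot.state()
print(to_tool([.416,.336,.27]), to_tool([.6,.25,.27]))
```

```text
[ 0.3117  0.2779 -0.0014] [ 0.1174  0.2187 -0.0015]
```

To row units: 0.3117 m / 0.75 = 0.4156, 0.292 m / 0.75 = 0.3893.

>>> shift_gripper --moves '[{"jaw": 0.02,"x": 0.0267,"y": 0.024},{"jaw": 0.02,"x": 0.0733,"y": 0.0667},{"jaw": 0.02,"x": 0.1267,"y": 0.1133},{"jaw": 0.02,"x": 0.1867,"y": 0.1667},{"jaw": 0.02,"x": 0.2467,"y": 0.22},{"jaw": 0.02,"x": 0.3067,"y": 0.2733},{"jaw": 0.02,"x": 0.3533,"y": 0.316},{"jaw": 0.02,"x": 0.3893,"y": 0.3467},{"jaw": 0.02,"x": 0.4156,"y": 0.3707},{"jaw": 0.02,"x": 0.4156,"y": 0.3707},{"jaw": 0.02,"x": 0.4156,"y": 0.3707,"z": 0.0533},{"jaw": 0.02,"x": 0.4156,"y": 0.3707,"z": 0.0533}]'

```text
time_s: 13.12
tcp_pos: [0.415, 0.3339, 0.2262]
ee_rot: [[-0.99, 0.143, -0.004], [0.143, 0.99, -0.005], [0.003, -0.005, -1.0]]
force: [-0.3, -0.0, -1.4]
opening: 0.0353
grip_force: 40.3
```

Run:
```python
from h import *
import cv2
t=vision.get_image("top");s=vision.get_image("side")
cv2.imwrite("pics/both3.png",np.hstack([cv2.resize(t[140:380,20:300,::-1],(400,343)),cv2.resize(s[80:320,100:380,::-1],(400,343))]))
s=robot.state();print(to_tool([.416,.336,.055]))
```

```text
[0.0007 0.0007 0.1741]
```

View pics/both3.png

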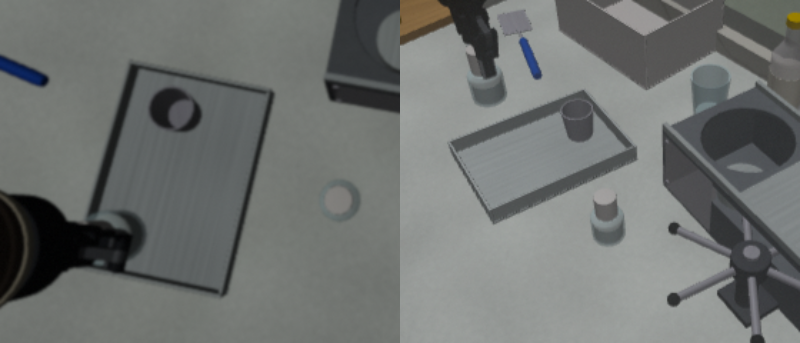

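The jar is held upright above the tray's near half, at right crop (486,85), clear of the cup and the spare jar.

To row units: 0.162 m / 0.75 = 0.216, 0.03 m / 0.75 = 0.04.

>>> shift_gripper --moves '[{"jaw": 0.02,"z": 0.04},{"jaw": 0.02,"z": 0.0933},{"jaw": 0.02,"z": 0.1467},{"jaw": 0.02,"z": 0.1867},{"jaw": 0.02,"z": 0.2067},{"jaw": 0.02,"z": 0.216},{"jaw": 0.02,"z": 0.216},{"jaw": 0.02,"z": 0.216}]'

```text
time_s: 14.22
tcp_pos: [0.4169, 0.3366, 0.0678]
ee_rot: [[-0.99, 0.141, 0.001], [0.141, 0.99, 0.001], [-0.001, 0.001, -1.0]]
force: [-0.1, 0.5, -1.7]
opening: 0.035
grip_force: 40.3
```

To row units: 0.011 m / 0.75 = 0.0147, 0.009 m / 0.75 = 0.012.

>>> shift_gripper --moves '[{"jaw": 0.02,"z": 0.0053},{"jaw": 0.02,"z": 0.0093},{"jaw": 0.02,"z": 0.012},{"jaw": 0.02,"z": 0.0147},{"jaw": 0.02,"z": 0.0147},{"jaw": 0.02,"z": 0.0147}]'

```text
time_s: 14.98
tcp_pos: [0.4163, 0.3361, 0.0558]
ee_rot: [[-0.99, 0.141, 0.0], [0.141, 0.99, 0.0], [-0.0, 0.0, -1.0]]
force: [-0.3, -0.1, -1.5]
opening: 0.0353
grip_force: 40.3
```

Not yet in contact, so I lower it in 1 mm steps.

To row units: 0.001 m / 0.75 = 0.0013.

>>> shift_gripper --moves '[{"jaw": 0.02,"z": 0.0013},{"jaw": 0.02,"z": 0.0013},{"jaw": 0.02,"z": 0.0013}]'

```text
time_s: 15.35
tcp_pos: [0.4164, 0.3363, 0.0552]
ee_rot: [[-0.99, 0.141, 0.0], [0.141, 0.99, 0.0], [-0.0, 0.001, -1.0]]
force: [-1.7, -0.6, 5.4]
opening: 0.0349
grip_force: 41.0
```

>>> shift_gripper --moves '[{"jaw": 0.02,"z": 0.0013},{"jaw": 0.02,"z": 0.0013},{"jaw": 0.02,"z": 0.0013}]'

```text
time_s: 15.72
tcp_pos: [0.4164, 0.3363, 0.0551]
ee_rot: [[-0.99, 0.141, 0.0], [0.141, 0.99, 0.001], [-0.0, 0.001, -1.0]]
force: [-3.5, -3.7, 19.5]
opening: 0.0351
grip_force: 43.0
```

Contact is at the expected height (TCP 0.055). I release and retreat.

To row units: -0.2 m / 0.75 = -0.2667, -0.16 m / 0.75 = -0.2133.

>>> shift_gripper --moves '[{"jaw": 0.02,"z": -0.0016},{"jaw": 0.04,"z": -0.0016},{"jaw": 0.06,"z": -0.0016},{"jaw": 0.06,"z": -0.0016},{"jaw": 0.06,"z": -0.0016},{"jaw": 0.06,"z": -0.0267},{"jaw": 0.06,"z": -0.08},{"jaw": 0.06,"z": -0.1467},{"jaw": 0.06,"z": -0.2133},{"jaw": 0.06,"z": -0.2667},{"jaw": 0.06,"z": -0.2667},{"jaw": 0.06,"z": -0.2667}]'

```text
time_s: 17.23
tcp_pos: [0.4159, 0.3359, 0.2532]
ee_rot: [[-0.99, 0.141, -0.001], [0.141, 0.99, -0.0], [0.001, -0.0, -1.0]]
force: [-1.1, -0.6, -1.2]
opening: 0.0601
grip_force: 0.0
```

Run:
```python
from h import *
import cv2
t=vision.get_image("top");s=vision.get_image("side")
cv2.imwrite("pics/both4.png",np.hstack([cv2.resize(t[80:380,40:390,::-1],(400,343)),cv2.resize(s[80:320,100:380,::-1],(400,343))]))
```

```text
(no output)
```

View pics/both4.png

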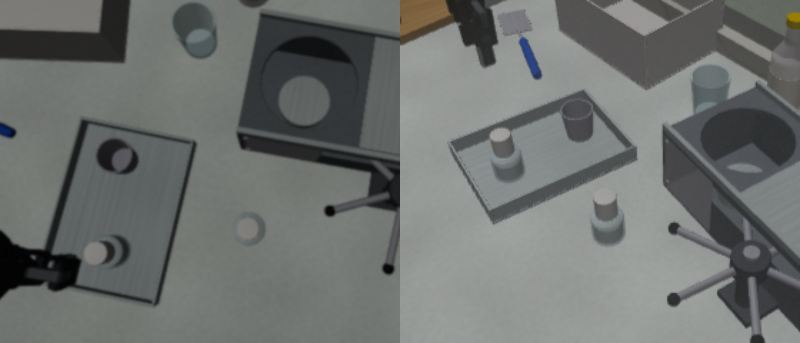

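The jar stands upright in the tray at right crop (505,150), with the cup and the spare jar untouched and the port clear.

```bash
python3 -c "
from bench import robot, vision
print(robot.sign_off())"
```

```text
the job is handed in; nothing more can be done
None
```

I opened the port using only the star wheel, set the jar upright on the tray floor without disturbing the cup or spare jar, and handed the job in at about 17 s; no verdict was shown.

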